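Index a coupon tray a quarter turn and pack it with the snug spacer

TASK

Push the free corner of the aluminium coupon tray round its dowel, a quarter turn anticlockwise seen from above, until its side lies flat along the fence. Then take from the rack the spacer that fits snugly into the gap between the turned tray and the stop block in the bay (the thickest that still goes in) and stand it upright in there, fully down. The coupons stay in the tray, the tray on its dowel, the other spacers standing in the rack, and everything else where it is.

Things in the scene. Friction and masses are not known exactly. Their poses are not given: they have to be found in the camera images.
- nest: steel base plate screwed to the table, 5 mm thick, x -82..100 and y -57..102 mm in its own frame; origin on the table under the dowel axis, z up. Dowel: upright at the origin, 10 mm diameter, rising 26 mm above the plate. (Beside it, the table left of y = 0.3 m, and beyond x = 0.7 m left of y = 0.1, is overhung by the welding machine: keep the arm out of there.)
- fence (a point): middle of the fence's face, at nest (-66.5, 50) mm, on the plate. The fence is an upright bar 10 mm thick, 20 mm high above the plate, along nest y from 15 to 85 mm.
- bay (a point): nest (-38, -11) mm, on the plate: the spacer's bay runs from here towards nest -y to the stop block, between two cheeks at x -68 and -8 (6 mm thick, 42 mm high, y -54 to -17). The spacer stands here on the plate, length along nest x. The cheeks cover its ends; only the upper 24 mm of its long faces stand free above tray and stop to be held.
- dowel (a point): foot of the dowel, on the plate's top (5 mm above the table).
- tray: open aluminium tray 96 x 76 x 18 mm high, walls 4 mm, 0.36 to 0.6 kg, loose on the nest plate. Frame: on the axis of its 12.5 mm corner hole (dowel inside, 1 mm play), at the underside; it spans x -11..85, y -11..65 mm. Starts with its x axis -0.1..0.25 rad from nest x; must end with x along nest y (turned +90 degrees), +y side on the fence, -x side facing the stop.
- tray_hole (a point): centre of the tray's corner hole, at the underside; on the dowel it is within 2 mm of point dowel.
- tray_corner (a point): the tray's free outer corner, diagonally opposite the hole, at tray (85, 65) mm, half-way up (9 mm). Push the outside of the tray's +x side (85 mm from the hole axis) close to this corner.
- tray_mid (a point): centre of the tray at tray (37, 27) mm, half-way up (9 mm).
- coupon_1_mid (a point): centre of a small weld coupon 28 x 52 x 9 mm lying loose in the tray, on its 4 mm floor.
- coupon_3_mid (a point): centre of a small weld coupon 34 x 42 x 9 mm lying loose in the tray, on its 4 mm floor.
- stop_deep_mid (a point): centre of a fixed block stop, 50 (x) x 28 (y) x 16 mm high, axes as the nest's. One of the two stops is in the bay, at nest (-38, -39) mm, the other is a spare at nest (55, -39) mm; which is which varies. With this one in the bay the gap to the fully turned tray is 14 mm (1 mm more or less by the dowel's play).
- stop_shallow_mid (a point): centre of a fixed block stop, 50 (x) x 20 (y) x 16 mm high, axes as the nest's. One of the two stops is in the bay, at nest (-38, -39) mm, the other is a spare at nest (55, -39) mm; which is which varies. With this one in the bay the gap to the fully turned tray is 18 mm (1 mm more or less by the dowel's play).
- rack: steel rack screwed down, origin on the table; base 44 mm (x), y -80..86 mm, 6 mm thick. Three slots 24 mm wide at y = -62, -33, -4, between dividers 34 mm long in x, 46 mm high. A spacer stands in a slot on the base, length along rack x: its ends stick out 11 mm, its long faces are covered. It can be taken there only by its ends, and must be regrasped for the bay.
- rack_step (a point): middle of the clear flat step at the rack's +y end, on top of the base (6 mm above the table), about 70 mm long in y: room to stand a spacer for regrasping.
- spacer_thin_mid (a point): centre, half-way up, of the thin steel spacer, a plain upright block 56 mm long (its x axis) x 12 mm thick (y) x 42 mm high (z); the lowest 5 mm are 1 mm slimmer all round as a lead-in. Mass about 0.15 kg. Starts standing in any one of the three rack slots.
- spacer_medium_mid (a point): centre, half-way up, of the medium steel spacer, a plain upright block 56 mm long (its x axis) x 16 mm thick (y) x 42 mm high (z); the lowest 5 mm are 1 mm slimmer all round as a lead-in. Mass about 0.20 kg. Starts standing in any one of the three rack slots.
- spacer_thick_mid (a point): centre, half-way up, of the thick steel spacer, a plain upright block 56 mm long (its x axis) x 20 mm thick (y) x 42 mm high (z); the lowest 5 mm are 1 mm slimmer all round as a lead-in. Mass about 0.25 kg. Starts standing in any one of the three rack slots.
- screwdriver: screwdriver with a red handle, 165 mm long (y), 24 mm wide, 23 mm high. A bystander, lying loose; origin at the centre of its underside.
- tweezers: steel tweezers, 116 mm long (y), 45 mm wide, 7 mm high. A bystander, lying loose; origin at the centre of its underside.
- ring_gauge: steel ring, 49 mm across, 15 mm high. A bystander, lying loose; origin at the centre of its underside.
- loupe: black eye loupe, 33 mm across, 30 mm high. A bystander, lying loose; origin at the centre of its underside.
- solvent_bottle: white dropper bottle with a red cap, 47 mm across, 118 mm high. A bystander, lying loose; origin at the centre of its underside.
Things that resemble listed ones, but are neither listed nor needed, are in the scene too. What is shaped like the part that bears spacer_medium_mid but blue is not meant.

How it is judged:
On the way, in this order (a step that is already met when the one before it is completed fails the run):
1. the tray is turned a quarter turn against the fence, still on its dowel (angle between the x axis of tray and the y axis of nest, either way round below 0.05 rad and x of tray_corner in the frame of nest below -0.03 m and horizontal distance between tray_hole and dowel below 0.004 m and z of tray_hole in the frame of dowel below 0.004 m), for 0.2 s.
2. the snug spacer stands fully down in the gap (((x of stop_deep_mid in the frame of nest below 0 m and x of spacer_thin_mid in the frame of nest between -0.043 and -0.033 m and y of spacer_thin_mid in the frame of nest between -0.0205 and -0.0155 m and z of spacer_thin_mid in the frame of nest below 0.029 m and angle between spacer_thin_mid's own z axis and vertical below 0.06 rad) or (not (x of stop_deep_mid in the frame of nest below 0 m) and x of spacer_medium_mid in the frame of nest between -0.043 and -0.033 m and y of spacer_medium_mid in the frame of nest between -0.0225 and -0.0175 m and z of spacer_medium_mid in the frame of nest below 0.029 m and angle between spacer_medium_mid's own z axis and vertical below 0.06 rad))), for 0.2 s.
At the end, for the whole second after the job is handed in: Tray on its dowel (within 4 mm), squared to the fence within 0.05 rad; the thickest spacer that fits (12 mm at the deep stop, 16 mm at the shallow) upright on the plate in the gap, within 5 mm along and 2.5 mm across of its middle; the other two upright in rack slots; all at rest (all of step 1 and ((x of stop_deep_mid in the frame of nest below 0 m and x of spacer_thin_mid in the frame of nest between -0.043 and -0.033 m and y of spacer_thin_mid in the frame of nest between -0.0205 and -0.0155 m and z of spacer_thin_mid in the frame of nest below 0.029 m and angle between spacer_thin_mid's own z axis and vertical below 0.06 rad and x of spacer_medium_mid in the frame of rack between -0.012 and 0.012 m and y of spacer_medium_mid in the frame of rack between -0.075 and 0.009 m and z of spacer_medium_mid in the frame of rack below 0.031 m and angle between spacer_medium_mid's own z axis and vertical below 0.12 rad) or (not (x of stop_deep_mid in the frame of nest below 0 m) and x of spacer_medium_mid in the frame of nest between -0.043 and -0.033 m and y of spacer_medium_mid in the frame of nest between -0.0225 and -0.0175 m and z of spacer_medium_mid in the frame of nest below 0.029 m and angle between spacer_medium_mid's own z axis and vertical below 0.06 rad and x of spacer_thin_mid in the frame of rack between -0.012 and 0.012 m and y of spacer_thin_mid in the frame of rack between -0.075 and 0.009 m and z of spacer_thin_mid in the frame of rack below 0.031 m and angle between spacer_thin_mid's own z axis and vertical below 0.12 rad)) and x of spacer_thick_mid in the frame of rack between -0.012 and 0.012 m and y of spacer_thick_mid in the frame of rack between -0.075 and 0.009 m and z of spacer_thick_mid in the frame of rack below 0.031 m and angle between spacer_thick_mid's own z axis and vertical below 0.12 rad and linear speed of tray below 0.01 m/s); the robot touches nothing.
It fails at once if a coupon leaves the tray (z of any of coupon_1_mid, coupon_3_mid in the frame of tray above 0.03 m or horizontal distance between any of coupon_1_mid, coupon_3_mid and tray_mid above 0.075 m or z of any of coupon_1_mid, coupon_3_mid in the frame of tray below 0.001 m).
It fails at once if the tray is lifted off its dowel (z of tray_hole in the frame of dowel above 0.015 m).
It fails at once if a bystander is knocked aside (more than 30 mm) (distance of any of screwdriver, tweezers, ring_gauge, loupe, solvent_bottle from where it was at the start of the episode above 0.03 m).
It also fails if it takes over 72 s, if anything falls off the work surface, if the arm or the gripper's body presses on something with over 40 N, if the wrist force passes 120 N, or if a joint passes its speed limit or range.

ROBOT

A 7-joint arm with a two-finger parallel gripper is mounted at the origin on a cart in front of the work surface, level with it; the furniture and walls round the work are solid. World frame = base frame: x ahead of the robot, y to its left, z up, the work surface at z = 0. Lengths are in m, angles in rad, forces in N, time in s.
With the tool pointing down it reaches from about 0.425 to 0.875 m from the base axis. Payload 9.9 kg.
Tool frame: the origin (TCP) lies on the centre line of the jaws, within the pads' length; the fingertips stand ctrl.tips_ahead ahead of it and the grasp point (between the pads) lies 8 mm behind it (ctrl.tips_ahead is the distance from the TCP to the fingertips, in m); z points along the fingers, y is the line along which they close (so a half turn about z gives the same grasp; the last joint's range is limited). The gripper opens to 85 mm and grips with 20 to 120 N. Pads are 22 mm wide; open, the fingers measure 114 mm over their backs; the gripper's body (76 mm by 85 mm) begins 54 mm behind the grasp point. The pads swing forward as they close: fully open they stand 13 mm farther back than shut.
Start: joints at [-1.413, 0.576, 0.025, 1.437, -0.015, 1.129, -0.057], TCP at [0.162, 0.655, 0.242] pointing down, gripper open.
Joint ranges: [-2.76, 2.76], [-0.34, 2.15], [-1.52, 1.57], [0.19, 2.46], [-1.09, 4.23], [0.17, 1.99], [-2.82, 2.82]. Speed limits (rad/s): [2.22, 2.22, 3.01, 3.01, 3.14, 3.14, 3.14].

INTERFACE

Orientations are given as a 3x3 rotation matrix whose columns are the frame's x, y, z axes.
In Python, from bench import ctrl gives the robot as it stands. Calls block until the motion is done:
- ctrl.move_pose(position, orientation): joint-space move of the TCP to a pose.
- ctrl.servo_line(position, rot=None, vel=0.15): straight line of the TCP; rot=None keeps the orientation; vel is the mean speed in m/s.
- ctrl.goto_joints(angles): joint-space move.
- ctrl.open_gripper() and ctrl.grab(grip_force=None): open the fingers fully, or close them until they stop; grip_force is the grip in N (None keeps the last).
- ctrl.hold(seconds).
- ctrl.inverse_kinematics(position, orientation): joint angles nearest the present ones, or None.
- ctrl.read_state(): the state.
- ctrl.grab_frame(name): name is "side" or "top" or "wrist"; returns the picture (480x640x3 uint8, blue, green, red); there is no depth.
- ctrl.camera_model(name): a dict with "vfov" (degrees; the focal length in pixels is half the picture's height over the tangent of half this angle, whatever the lens; pixels are square), "cx", "cy" (the principal point, pixels), "rvec" (rotation vector, rad) and "tvec" (3), from world to camera coordinates, as OpenCV has them; the wrist camera has in their place "T_tool_cam" (4x4, takes a point from camera to tool coordinates, whose origin is the TCP and whose axes are the flange's). Camera axes: x right, y down, z forward; pixel columns grow to the right and rows downward; lengths in m; the calibration is good to about 2 mm. A picture is of the moment at which its call begins: read the wrist's pose just before it. camera_model takes no time and is no camera call.
A pose or a line that the arm cannot do raises ctrl.MotionError and nothing moves.
- ctrl.finish_job(): hands the job in; it is judged then, once.
The state is a dict: "time": time; "q": joint angles; "qvel": joint speeds; "effort": joint torques, N m; "eef_pos": TCP position; "eef_rot": TCP orientation; "force": force on the tool from outside, world axes, zero at the start; "moment": the same for the moment, N m; "opening": finger opening in m; "finger_force": force on a finger pad.
Only numpy, scipy, OpenCV 4.12 (cv2) and the standard library are available. Lean on these libraries where they do the work, as an engineer would, in place of code of your own. Each camera call takes 0.05 s, during which the arm holds its last target. There are 200 camera calls.

## Working session

There is one attempt and no reset: what is moved stays moved. The work goes in short steps, each a Python script; the robot and the scene stay as the last script left them, time stands still between calls to the robot, and variables do not carry over. Pictures are saved under pics/ and viewed, at most 10 in all, crops included, and the job is handed in when it is done.

```bash
ls; mkdir -p pics; python3 - <<'E'
from bench import ctrl
import cv2,numpy as np
s=ctrl.read_state();print(s['time'],s['eef_pos'],s['eef_rot'],s['opening'],ctrl.tips_ahead)
for n in("side","top","wrist"):
    cv2.imwrite(f'pics/{n}0.png',ctrl.grab_frame(n)); print(n,ctrl.camera_model(n))
E
```

```text
pics
0.0 [0.16154172 0.65494236 0.24145892] [[-9.70904617e-01  2.39466378e-01 -2.78653025e-04]
 [ 2.39466514e-01  9.70903305e-01 -1.60066621e-03]
 [-1.12760597e-04 -1.62082229e-03 -9.99998680e-01]] 0.08563365273658022 0.011
side {'vfov': 51.02324525736573, 'cx': 323.88603452563717, 'cy': 237.54164536996817, 'rvec': array([ 2.45452063,  0.12793718, -0.0585217 ]), 'tvec': array([-0.50298567, -0.01263479,  0.92944976])}
top {'vfov': 53.74569015768072, 'cx': 326.3456079284016, 'cy': 242.94542530169804, 'rvec': array([ 2.17653703, -2.18227253,  0.1335297 ]), 'tvec': array([-0.01658295,  0.52226502,  0.85489446])}
wrist {'vfov': 65.21432380636502, 'cx': 321.2396820086856, 'cy': 238.67341215350274, 'T_tool_cam': array([[-7.89955916e-04, -9.63364232e-01, -2.68195326e-01,
         6.93280486e-02],
       [ 9.99999649e-01, -6.85787158e-04, -4.82084539e-04,
         7.88993666e-04],
       [ 2.80498092e-04, -2.68195613e-01,  9.63364435e-01,
        -1.30777630e-01],
       [ 0.00000000e+00,  0.00000000e+00,  0.00000000e+00,
         1.00000000e+00]])}
```

View pics/top0.png

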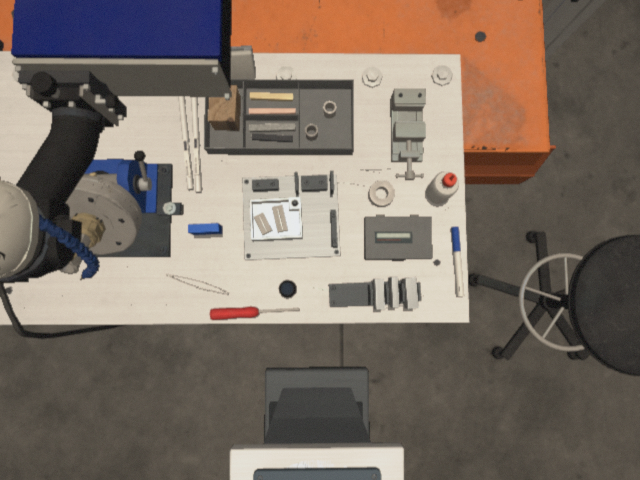

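View pics/side0.png

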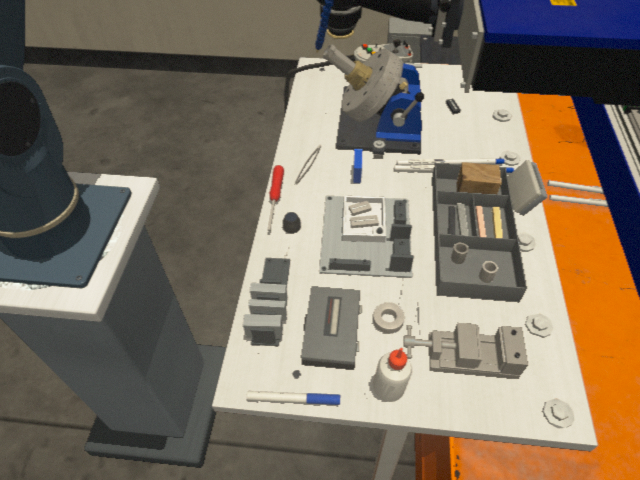

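Top view: the nest plate is at px (243-341, 176-260), with the dowel at (296,203), fence at (335,228) and bay at (315,182). The rack is at (375,293) with its step at the left, at (350,294). The side view agrees.

```bash
cat > h.py <<'E'
from bench import ctrl
import cv2,numpy as np
def rays(name,px,pose=None):
    m=ctrl.camera_model(name);f=240/np.tan(np.radians(m['vfov'])/2)
    px=np.atleast_2d(np.array(px,float))
    d=np.c_[(px[:,0]-m['cx'])/f,(px[:,1]-m['cy'])/f,np.ones(len(px))]
    if name=='wrist':
        p,R=pose;T=m['T_tool_cam'];return p+R@T[:3,3],d@(R@T[:3,:3]).T
    R=cv2.Rodrigues(m['rvec'])[0];return -R.T@m['tvec'],d@R
def onplane(name,px,z,pose=None):
    c,d=rays(name,px,pose);return c+d*((z-c[2])/d[:,2])[:,None]
def tri(a,b): # list of (c,d) for one point
    A=np.zeros((3,3));B=np.zeros(3)
    for c,d in (a,b):
        d=d.ravel()/np.linalg.norm(d);P=np.eye(3)-np.outer(d,d);A+=P;B+=P@c
    return np.linalg.solve(A,B)
def shot(fn):
    s=ctrl.read_state();im=ctrl.grab_frame('wrist');cv2.imwrite(f'pics/{fn}.png',im)
    np.savez(f'pics/{fn}.npz',p=s['eef_pos'],R=s['eef_rot']);return im,(s['eef_pos'],s['eef_rot'])
def pose(fn):
    d=np.load(f'pics/{fn}.npz');return d['p'],d['R']
def rot(a,):  # tool down; tool y axis at world angle a
    y=np.array([np.cos(a),np.sin(a),0]);z=np.array([0,0,-1.]);return np.c_[np.cross(y,z),y,z]
E
python3 - <<'E'
from h import *
P=dict(dowel=(296,203),p1=(243,178),p2=(338,174),p3=(341,257),p4=(246,260),rackL=(330,295),rackR=(420,293),pos1=(87,165),pos2=(170,255),bot=(442,190),loupe=(288,289),sd1=(210,314),sd2=(300,310),ring=(381,193),tw=(200,285),blue=(205,229),boxc=(398,238))
for k,v in P.items(): print(k,onplane('top',v,0.005)[0].round(3))
print(rays('top',(0,0))[0],rays('side',(0,0))[0])
print(ctrl.read_state()['eef_rot'][:,0])
for p in ([.3,.38,.32],[.46,.05,.32],[.52,-.02,.3]): 
    q=ctrl.inverse_kinematics(p,rot(np.pi/2)); print(p,None if q is None else np.round(q,2))
    q=ctrl.inverse_kinematics(p,rot(-np.pi/2)); print(p,None if q is None else np.round(q,2))
E
```

```text
dowel [0.602 0.04  0.005]
p1 [0.65  0.142 0.005]
p2 [ 0.659 -0.041  0.005]
p3 [ 0.497 -0.046  0.005]
p4 [0.492 0.134 0.005]
rackL [ 0.426 -0.025  0.005]
rackR [ 0.429 -0.196  0.005]
pos1 [0.675 0.44  0.005]
pos2 [0.502 0.277 0.005]
bot [ 0.627 -0.243  0.005]
loupe [0.437 0.054 0.005]
sd1 [0.391 0.2   0.005]
sd2 [0.398 0.032 0.005]
ring [ 0.621 -0.124  0.005]
tw [0.445 0.219 0.005]
blue [0.551 0.212 0.005]
boxc [ 0.534 -0.156  0.005]
[4.33177060e-01 8.24934176e-04 9.03458484e-01] [ 0.57078387 -0.53940543  0.70730378]
[-9.70923849e-01  2.39388542e-01 -7.75441228e-05]
[0.3, 0.38, 0.32] [-1.01  0.22  0.02  1.8  -0.    1.12  0.58]
[0.3, 0.38, 0.32] [-1.63  0.3   0.85  1.82 -0.25  1.14 -2.27]
[0.46, 0.05, 0.32] [-0.53  0.2   0.4   1.85 -0.09  1.11  1.47]
[0.46, 0.05, 0.32] [-1.    0.32  1.08  1.86 -0.31  1.14 -1.38]
[0.52, -0.02, 0.3] [-0.4   0.32  0.48  1.76 -0.17  1.1   1.71]
[0.52, -0.02, 0.3] [-0.8   0.55  1.23  1.77 -0.55  1.22 -0.98]
```

```bash
python3 - <<'E'
from h import *
s=ctrl.read_state()
u=s['eef_pos'][:2]/np.linalg.norm(s['eef_pos'][:2])
ctrl.servo_line(np.r_[u*.47,.30],vel=.25)
q=np.array(ctrl.read_state()['q']);print(q.round(2)); q[0]+=1.25; q[2]=0.0
ctrl.goto_joints(q); print(ctrl.read_state()['eef_pos'])
ctrl.move_pose([.576,.07,.22],rot(0)); s=ctrl.read_state();print(np.round(s['q'],2),s['time'])
shot('n1')
ctrl.move_pose([.52,.045,.22],rot(0)); shot('n2')
ctrl.move_pose([.46,-.085,.20],rot(0)); shot('r1')
ctrl.move_pose([.46,-.025,.20],rot(0)); shot('r2')
s=ctrl.read_state();print(np.round(s['q'],2),s['time'])
a,b=cv2.imread('pics/n1.png'),cv2.imread('pics/r1.png')
E
```

```text
[-1.44  0.22  0.02  1.86 -0.    1.06 -0.09]
[0.46858645 0.04618276 0.29961934]
[-0.21  0.46  0.01  1.73 -0.01  0.96 -0.19] 3.7167
[-0.07  0.31  0.02  2.04 -0.01  0.79 -0.04] 5.2583
```

View pics/n1.png

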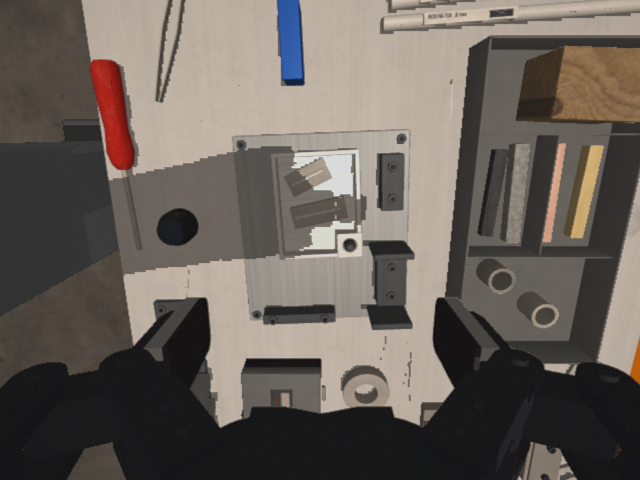

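View pics/r1.png

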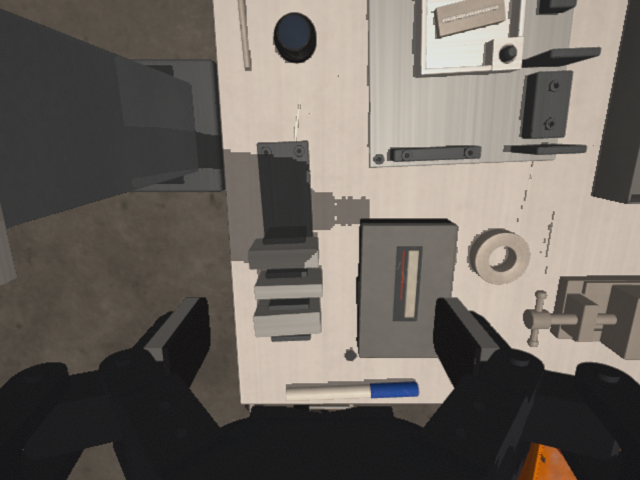

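n1: the dowel is at (349,245), the bay stop at (390,283) between the cheeks at (391,249) and (390,315), and the spare stop at (391,182). r1: the rack runs from px (285,150) to (290,340), with its step at the upper end. I need a zoom to tell the stops and spacers apart.

```bash
python3 - <<'E'
from h import *
a,b=cv2.imread('pics/n1.png'),cv2.imread('pics/r1.png');c=cv2.imread('pics/n2.png')
g=lambda i,x,y,w,h,s:np.clip(cv2.resize(i[y:y+h,x:x+w],None,fx=s,fy=s,interpolation=cv2.INTER_CUBIC)*1.0*1.5,0,255).astype('u1')
o=np.zeros((600,800,3),'u1')
A=g(a,220,120,200,210,2.85);o[:A.shape[0],:A.shape[1]]=A[:600,:800]
B=g(b,240,130,90,220,2.7);B=B[:600,:230];o[:B.shape[0],570:570+B.shape[1]]=B
cv2.imwrite('pics/z1.png',o)
E
```

```text
(no output)
```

View pics/z1.png

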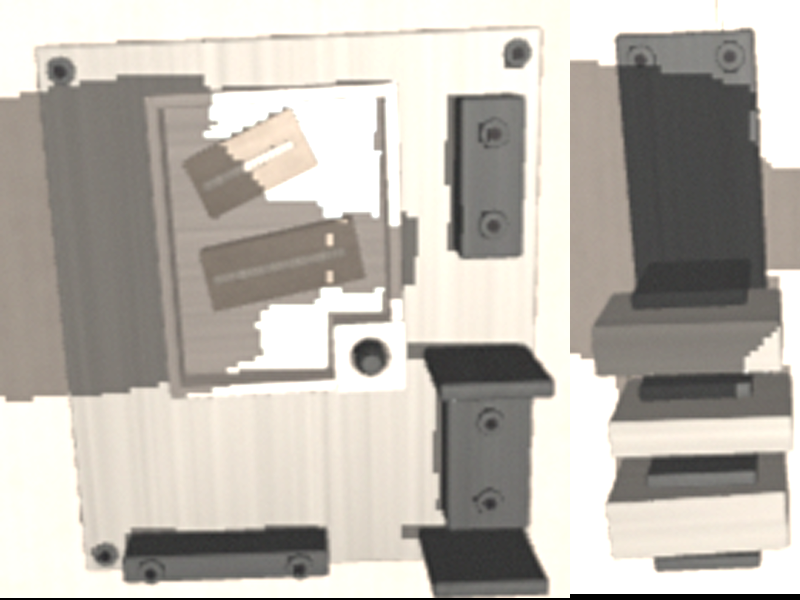

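Zoom: the bay stop top is about 27 mm deep against about 19 mm for the spare, so the **deep stop is in the bay and I need the thin spacer**. In the rack the top widths read medium, thin, thick going downwards, so thin is in the middle slot, at y = -33. Next I measure the corners in both views.

```bash
cat >> h.py <<'E'
def project(P,ps):
    m=ctrl.camera_model('wrist');f=240/np.tan(np.radians(m['vfov'])/2);T=m['T_tool_cam'];p,R=ps
    c=((np.atleast_2d(P)-(p+R@T[:3,3]))@(R@T[:3,:3]));return np.c_[m['cx']+f*c[:,0]/c[:,2],m['cy']+f*c[:,1]/c[:,2]]
def sub(im,px,w=3):
    g=cv2.cvtColor(im,cv2.COLOR_BGR2GRAY);q=np.array(px,np.float32).reshape(-1,1,2).copy()
    return cv2.cornerSubPix(g,q,(w,w),(-1,-1),(3,50,.01)).reshape(-1,2)
E
python3 - <<'E'
from h import *
A=lambda u,v:(220+u/2.85,120+v/2.85); B=lambda u,v:(240+(u-570)/2.7,130+v/2.7)
N=dict(pTL=(A(37,47),.005),pTR=(A(541,28),.005),pBL=(A(90,568),.005),dowel=(A(370,357),.031),
 tTL=(A(147,97),.023),tTR=(A(398,82),.023),tBR=(A(405,388),.023),tBL=(A(180,395),.023),
 spTL=(A(463,95),.021),spTR=(A(523,96),.021),spBR=(A(523,257),.021),spBL=(A(463,257),.021),
 bBL=(A(443,527),.021),bBR=(A(530,527),.021))
Rk=dict(sTL=(B(617,35),.006),sTR=(B(752,30),.006),thTL=(B(612,418),.048),thTR=(B(790,418),.048),thBR=(B(789,450),.048),thBL=(B(610,455),.048))
for D,i,j in((N,'n1','n2'),(Rk,'r1','r2')):
    a,b=cv2.imread(f'pics/{i}.png'),cv2.imread(f'pics/{j}.png');pa,pb=pose(i),pose(j)
    for k,(p,z) in D.items():
        s=sub(a,p)[0];X=onplane('wrist',s,z,pa)[0];q0=project(X,pb);q=sub(b,q0)[0]
        Y=onplane('wrist',q,z,pb)[0]
        T=tri((rays('wrist',s,pa)[0],rays('wrist',s,pa)[1]),(rays('wrist',q,pb)[0],rays('wrist',q,pb)[1]))
        print(k,np.round(np.r_[p,s,q-q0[0]],1),'pl',(X*1e3).round(1)[:2],(Y*1e3).round(1)[:2],'tri',(T*1e3).round(1))
E
```

```text
pTL [ 2.330e+02  1.365e+02  2.314e+02  1.358e+02 -1.000e-01  3.000e-01] pl [494.2 138.1] [494.1 137.9] tri [494.  138.1   4.2]
pTR [ 4.098e+02  1.298e+02  4.094e+02  1.293e+02  1.000e-01 -3.000e-01] pl [651.7 143.8] [651.8 144. ] tri [651.5 143.9   6. ]
pBL [251.6 319.3 251.6 319.3   0.    0. ] pl [503.3 -41.7] [503.3 -41.7] tri [503.3 -41.7   5. ]
dowel [349.8 245.3 349.8 245.3  -0.   -0. ] pl [599.4  44.7] [599.4  44.7] tri [599.4  44.7  31. ]
tTL [ 2.716e+02  1.540e+02  2.701e+02  1.537e+02 -1.000e-01  3.000e-01] pl [530.4 123.6] [530.3 123.3] tri [530.3 123.4  22.1]
tTR [359.6 148.8 357.3 148.7   0.8   0.8] pl [604.6 127.8] [605.3 127.1] tri [604.6 127.5  24.9]
tBR [3.621e+02 2.561e+02 3.613e+02 2.558e+02 2.000e-01 0.000e+00] pl [610.8  32.3] [610.9  32.3] tri [610.7  32.5  23.7]
tBL [283.2 258.6 285.6 257.2  -0.   -0. ] pl [541.3  30.8] [541.3  30.8] tri [541.3  30.8  23. ]
spTL [382.5 153.3 381.3 152.7  -0.8   1.5] pl [625.4 124.4] [624.8 123.2] tri [626.4 123.8  15.4]
spTR [ 4.035e+02  1.537e+02  4.037e+02  1.533e+02 -4.000e-01  0.000e+00] pl [644.5 123.9] [644.2 123.9] tri [6
[... 561 characters left out ...]
.3 -22.4] tri [404.9 -22.9   3.6]
sTR [ 3.074e+02  1.411e+02  3.073e+02  1.400e+02  1.000e-01 -7.000e-01] pl [448.1 -20.7] [448.2 -20.1] tri [448.1 -20.8   2.7]
thTL [ 2.556e+02  2.848e+02  2.538e+02  2.855e+02 -1.000e-01 -2.000e-01] pl [ 404.9 -134.2] [ 404.8 -134. ] tri [ 404.7 -134.7   46.9]
thTR [ 3.215e+02  2.848e+02  3.222e+02  2.837e+02  1.000e-01 -5.000e-01] pl [ 460.4 -132.7] [ 460.4 -132.2] tri [ 460.4 -133.7   45.6]
thBR [ 3.211e+02  2.967e+02  3.196e+02  2.975e+02  4.000e-01 -2.000e-01] pl [ 458.3 -144.8] [ 458.6 -144.7] tri [ 458.4 -145.2   47.2]
thBL [ 2.548e+02  2.985e+02  2.566e+02  3.000e+02 -2.000e-01 -4.000e-01] pl [ 406.6 -147. ] [ 406.4 -146.6] tri [ 406.1 -147.8   46.2]
```

Both views agree, and the heights come out at 5, 23, 31 and 47 mm. Poses: nest origin (599.5, 44.3) mm with its x axis at 92.5°, tray x axis at about 93.2°, rack yaw 0.042 rad, thin spacer at (432.6, -139.9). Next, the push.

```bash
cat >> h.py <<'E'
NO=np.array([.5995,.0443]);NA=np.radians(92.5)
def nest(x,y): c,s=np.cos(NA),np.sin(NA);return NO+np.array([c*x-s*y,s*x+c*y])/1e3
E
cat > push.py <<'E'
from h import *
def P(al,d,z=.025,ty=50):
    c,s=np.cos(al),np.sin(al);x,y=(85+d)/1e3,ty/1e3
    return np.r_[NO+[c*x-s*y,s*x+c*y],z],rot(al-np.pi/2)
a0=np.radians(93.2)
ctrl.grab(20)
p,R=P(a0,26,.13);ctrl.move_pose(p,R)
ctrl.servo_line(P(a0,26)[0],vel=.12)
f0=np.array(ctrl.read_state()['force'])
F=lambda:np.array(ctrl.read_state()['force'])-f0
d=26
while d>4:
    d-=2;ctrl.servo_line(P(a0,d)[0],vel=.05);f=F()
    if np.linalg.norm(f[:2])>2.0: break
print('contact d',d,f.round(1),ctrl.read_state()['time'])
for t in np.arange(7,92,7):
    al=a0+np.radians(t);
    if al>NA+np.pi/2-.03: break
    p,R=P(al,d);ctrl.servo_line(p,rot=R,vel=.08);f=F()
    print(t,f.round(1),end=' ')
    if np.linalg.norm(f)>30: break
print()
for al in np.arange(al,NA+np.pi/2+.06,.01):
    p,R=P(al,d);R=P(NA+np.pi/2,d)[1];ctrl.servo_line(p,rot=R,vel=.05);f=F();print(round(np.degrees(al-NA),2),f.round(1))
    if np.linalg.norm(f[:2])>14: break
print(ctrl.read_state()['time'])
shot('t1')
E
python3 push.py
```

```text
contact d 6 [-1.9  3.  -0.2] 10.3917
7 [-2.2  3.1 -0.5] 14 [-3.9  1.9 -0.6] 21 [-3.9  1.   0.1] 28 [-3.7  1.4 -0.1] 35 [-2.3  0.6 -0.6] 42 [-0.6  0.5 -0. ] 49 [-0.9 -0.3 -0.3] 56 [ 0.2  0.3 -0.6] 63 [-1.2 -0.7 -0.5] 70 [-2.  -0.3 -0.8] 77 [-1.9  0.2 -0.4] 84 [-2.1 -0.7 -1.4] 
91.7 [-9.2  1.8  1.7]
92.27 [-10.7   3.3   2.9]
92.85 [-13.4   5.5   3.3]
14.9917
```

```bash
python3 - <<'E'
from h import *
s=ctrl.read_state();p=s['eef_pos']
b=p.copy();b[:2]=p[:2]-np.array([.012,0]);ctrl.servo_line(b,vel=.1)
b[2]=.15;ctrl.servo_line(b,vel=.25)
ctrl.open_gripper()
ctrl.move_pose([.57,.06,.22],rot(0));shot('n3');print(ctrl.read_state()['time'])
a=cv2.imread('pics/n3.png')[100:360,210:450]
cv2.imwrite('pics/z2.png',np.clip(cv2.resize(a,None,fx=2.3,fy=2.3,interpolation=cv2.INTER_CUBIC)*1.4,0,255).astype('u1'))
E
```

```text
18.1
```

View pics/z2.png

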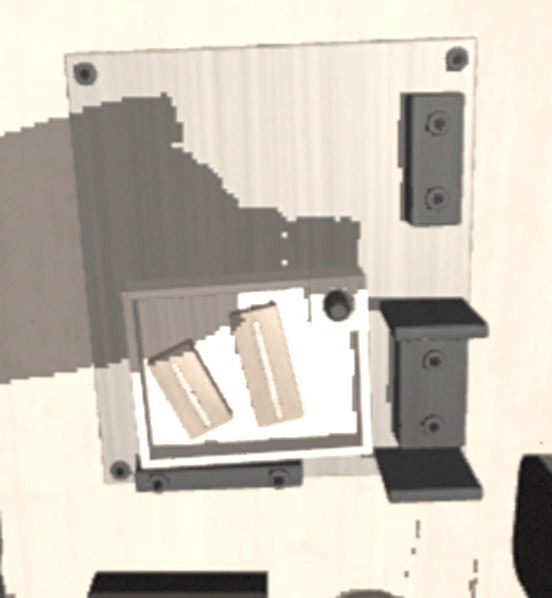

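z2: the tray is turned, with its far side flat along the fence at zoom (135-300, 465). Both coupons are inside and the gap to the stop is clear at (383,400). I'll check the angle and then pick the thin spacer.

```bash
cat >> h.py <<'E'
RA=.042;RO=np.array([.4306,-.1077])
def rack(x,y): c,s=np.cos(RA),np.sin(RA);return RO+np.array([c*x-s*y,s*x+c*y])/1e3
E
python3 - <<'E'
from h import *
im=cv2.imread('pics/n3.png');ps=pose('n3')
A=lambda u,v:(210+u/2.3,100+v/2.3)
for k,(p,z) in dict(tA=(A(125,292),.023),tB=(A(367,270),.023),tC=(A(370,455),.023),tD=(A(138,468),.023),dow=(A(338,306),.031)).items():
    s=sub(im,A and p)[0];print(k,np.round(p,1),s.round(1),(onplane('wrist',s,z,ps)[0]*1e3).round(1)[:2])
R=rot(RA);c=np.array([.4325-.006,-.1400])
ctrl.move_pose(np.r_[c,.15],R);ctrl.servo_line(np.r_[c,.022],vel=.12)
s=ctrl.read_state();print(s['eef_pos'],s['force'].round(1))
ctrl.grab(40);s=ctrl.read_state();print(s['opening'],s['finger_force'],s['force'].round(1),s['time'])
ctrl.servo_line(np.r_[c,.125],vel=.12)
s=ctrl.read_state();print(s['opening'],s['finger_force'],s['time'],s['eef_pos'])
cv2.imwrite('pics/s1.png',ctrl.grab_frame('side'))
shot('g1')
E
```

```text
tA [264.3 227. ] [262.1 226.9] [515.1  48.3]
tB [369.6 217.4] [368.3 218.7] [610.3  55.9]
tC [370.9 297.8] [371.3 296.2] [615.7 -19.2]
tD [270.  303.5] [270.5 302.2] [520.1 -25.5]
dow [357. 233.] [357. 233.] [599.7  44.7]
[ 0.42685047 -0.1400034   0.0224336 ] [ 0.1  0.5 -0.4]
0.05538761193125257 40.97445845603943 [1.2 0.5 7.9] 20.7
0.05533606140328587 42.547425627708435 21.7083 [ 0.42607485 -0.13992594  0.1244786 ]
```

Tray corners show it about 0.025 rad over-rotated, which is within tolerance, but it narrows the gap's far end. I'll square it with the spacer as a flat paddle after the regrasp. Next: stand the spacer on the step, check the camera bias against its known place, and regrasp.

```bash
python3 - <<'E'
from h import *
R=rot(RA);t=rack(0,72)
ctrl.servo_line(np.r_[t,.125],vel=.15)
ctrl.servo_line(np.r_[t,.0400],vel=.12);f0=ctrl.read_state()['force']
for z in (.027,.0245,.0235,.0225,.0215):
    ctrl.servo_line(np.r_[t,z],vel=.04);f=ctrl.read_state()['force']-f0;print(z,f.round(1))
    if f[2]>4: break
s=ctrl.read_state();rel=s['eef_pos'];print('rel',rel,t,s['opening']);np.save('rel.npy',rel)
ctrl.open_gripper();ctrl.servo_line(np.r_[t,.12],vel=.2)
ctrl.move_pose([.45,.0,.20],rot(0));im,ps=shot('c1')
c,sn=np.cos(RA),np.sin(RA)
pr=lambda x,y,z:np.r_[rel[:2]+np.array([c*x-sn*y,sn*x+c*y])/1e3,z]
K=np.array([pr(x,y,.048) for x,y in((-28,6),(28,6),(28,-6),(-28,-6))])
g=project(K,ps);s=sub(im,g,4);Y=onplane('wrist',s,.048,ps)
print(g.round(1).tolist(),s.round(1).tolist(),((Y-K)*1e3).round(1)[:,:2].tolist(),ctrl.read_state()['time'])
o=im.copy()
for a,b in zip(g,s): cv2.circle(o,tuple(a.astype(int)),1,(0,0,255),-1)
x,y=g.mean(0).astype(int);cv2.imwrite('pics/z3.png',cv2.resize(o[y-60:y+60,x-80:x+80],None,fx=4,fy=4,interpolation=cv2.INTER_NEAREST))
E
```

```text
0.027 [-0.3  0.1 -0.5]
0.0245 [ 0.5 -0.6  0.4]
0.0235 [-0.9 -0.5  0. ]
0.0225 [-0.6 -0.7  5.6]
rel [ 0.42762962 -0.03577977  0.02275229] [ 0.42757689 -0.03576349] 0.05544558965683291
[[259.4, 264.9], [329.7, 262.1], [330.3, 276.3], [260.7, 279.0]] [[260.1000061035156, 261.6000061035156], [328.0, 262.20001220703125], [329.0, 275.6000061035156], [259.79998779296875, 278.3999938964844]] [[0.6, 2.8], [-1.3, -0.0], [-1.0, 0.5], [-0.7, 0.5]] 26.2833
```

View pics/z3.png

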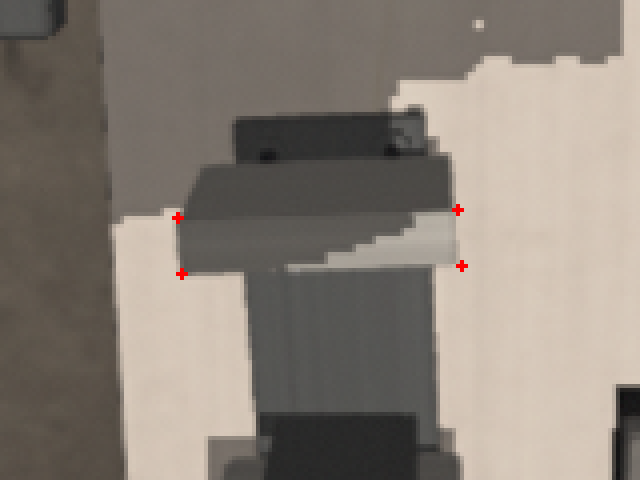

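z3: the spacer stands upright on the step, and its predicted corners match to within 1-2 px. Next I fit the small camera offset together with the nest pose from known dimensions, then regrasp.

```bash
cat > fit.py <<'E'
from h import *
from scipy.optimize import least_squares
A=lambda u,v:(220+u/2.85,120+v/2.85); C=lambda u,v:(210+u/2.3,100+v/2.3)
n1,n3=cv2.imread('pics/n1.png'),cv2.imread('pics/n3.png')
PL=[(100,102,5),(100,-57,5),(-82,102,5)]
SP=[(80,-29,21),(80,-49,21),(30,-49,21),(30,-29,21)];D=[(0,0,31)];BB=[(-63,-25,21)]
o1=np.r_[sub(n1,[A(37,47),A(541,28),A(90,568)]),sub(n1,[A(463,95),A(523,96),A(523,257),A(463,257)]),[A(370,357)],sub(n1,[A(443,527)])]
o3=np.r_[sub(n3,[C(66,54),C(477,38),C(106,484)]),[C(338,306)]]
rel=np.load('rel.npy');c,s=np.cos(RA),np.sin(RA)
K=np.array([np.r_[rel[:2]+np.array([c*x-s*y,s*x+c*y])/1e3,.048] for x,y in((-28,6),(28,6),(28,-6),(-28,-6))])
oc=np.array([(260,264.7),(328,262.2),(329,275.9),(260.2,278.2)])
def W(p,v):
    P=np.array(PL+SP+D+BB if v==1 else PL+D,float)/1e3;c,s=np.cos(p[2]),np.sin(p[2])
    return np.c_[p[0]/1e3+c*P[:,0]-s*P[:,1],p[1]/1e3+s*P[:,0]+c*P[:,1],P[:,2]]
def res(p,full=False):
    r=[]
    for fn,X,o in(('n1',W(p,1),o1),('n3',W(p,3),o3),('c1',K,oc)):
        q,R=pose(fn);r.append(project(X,(q+R@p[3:6]/1e3,R))-o)
    return r if full else np.r_[np.vstack(r).ravel(),p[3:6]*.3]
r=least_squares(res,[599.5,44.3,NA,0,0,0],loss='soft_l1');p=r.x
print(p.round(3),np.degrees(p[2]));[print(x.round(1).tolist()) for x in res(p,True)]
off=p[3:6]/1e3
q,R=pose('n3');t=np.array([sub(n3,C(*v))[0] for v in((125,292),(367,270),(370,455),(138,468))])
T=onplane('wrist',t,.023,(q+R@off,R))[:,:2]*1e3-p[:2];c,s=np.cos(p[2]),np.sin(p[2])
print('tray corners in nest',(T@np.array([[c,-s],[s,c]])).round(1).tolist())
E
python3 fit.py
```

```text
[600.722  43.732   1.612   1.229   0.906  -4.079] 92.33896139352883
[[0.6, -0.2], [0.1, -1.0], [-1.1, -0.2], [-0.6, 0.7], [0.2, -0.8], [0.0, -0.0], [-1.0, -0.3], [0.1, 1.1], [0.4, 0.9]]
[[0.3, 0.1], [0.0, -0.5], [1.0, -0.5], [-0.4, 1.3]]
[[-0.8, -0.1], [0.5, -0.3], [0.0, -0.0], [0.2, 0.3]]
tray corners in nest [[8.2, 85.1], [12.0, -11.5], [-64.1, -13.9], [-66.6, 83.1]]
```

```bash
cat >> h.py <<'E'
NO=np.array([.6007,.0437]);NA=1.6116;NR=NA-np.pi/2;OFF=np.array([1.229,.906,-4.079])/1e3
E
python3 - <<'E'
from h import *
rel=np.load('rel.npy')[:2];R=rot(RA+np.pi/2)
ctrl.move_pose(np.r_[rel,.12],R);ctrl.servo_line(np.r_[rel,.0385],vel=.12)
print(ctrl.read_state()['force'].round(1))
ctrl.grab(60);s=ctrl.read_state();print(s['opening'],s['finger_force'],s['eef_pos'])
ctrl.servo_line(np.r_[rel,.11],vel=.15)
ctrl.move_pose(np.r_[nest(-27,72),.11],rot(NR));ctrl.servo_line(np.r_[nest(-27,72),.052],vel=.1)
f0=ctrl.read_state()['force']
for y in np.arange(73,79,.5):
    ctrl.servo_line(np.r_[nest(-27,y),.052],vel=.03);f=ctrl.read_state()['force']-f0
    fy=-f[0];print(y,f.round(1),end=' ')
    if np.linalg.norm(f[:2])>6: break
ctrl.servo_line(np.r_[nest(-27,y-3),.052],vel=.1)
ctrl.servo_line(np.r_[nest(-27,y-3),.11],vel=.2)
s=ctrl.read_state();print(s['opening'],s['time'])
ctrl.move_pose([.57,.06,.22],rot(NR));im,(q,Rr)=shot('n4')
K=np.array([np.r_[nest(*v),.023] for v in((11,85),(11,-11),(-65,-11),(-65,85))])
g=project(K,(q+Rr@OFF,Rr));t=sub(im,g,4);print(g.round(1).tolist(),t.round(1).tolist())
T=onplane('wrist',t,.023,(q+Rr@OFF,Rr))[:,:2]-NO;c,s=np.cos(NA),np.sin(NA);print((T@np.array([[c,-s],[s,c]])*1e3).round(1).tolist())
cv2.imwrite('pics/z4.png',cv2.resize(im[120:420,190:480],None,fx=2,fy=2,interpolation=cv2.INTER_CUBIC))
E
```

```text
[ 0.5  0.5 -0.4]
0.010623583658751311 59.43474054336548 [ 0.42769585 -0.03586501  0.03867851]
73.0 [-0.4 -0.   0.1] 73.5 [0.1 1.5 1. ] 74.0 [2.1 1.2 1.1] 74.5 [3.7 0.7 0.6] 75.0 [3.5 1.9 1.1] 75.5 [3.9 1.8 2.4] 76.0 [2.6 1.6 2.1] 76.5 [2.7 1.2 1.9] 77.0 [4.5 1.6 0.5] 77.5 [ 5.   2.  -0.1] 78.0 [6.4 2.7 0.1] 0.011009697408093096 34.9583
[[262.2, 222.1], [368.4, 222.1], [365.7, 299.5], [265.6, 299.4]] [[260.1000061035156, 223.8000030517578], [367.0, 222.89999389648438], [365.70001220703125, 299.5], [265.1000061035156, 300.79998779296875]]
[[9.5, 87.0], [10.3, -9.8], [-65.0, -11.0], [-66.4, 85.5]]
```

View pics/z4.png

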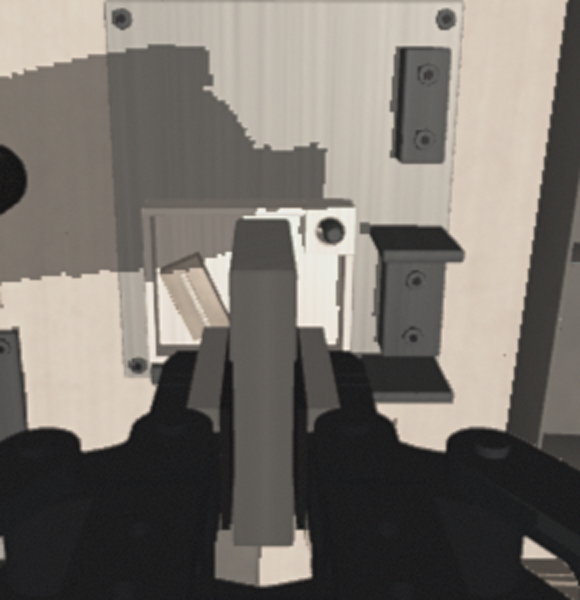

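z4: the tray edge now lies parallel to the plate, at about 0.01 rad, and the gap is wide and clear. Inserting.

```bash
cat > ins.py <<'E'
from h import *
R=rot(NR);x,y=-38,-18.0
ctrl.move_pose(np.r_[nest(x,y),.11],R);ctrl.servo_line(np.r_[nest(x,y),.060],vel=.1)
ctrl.hold(.2);f0=ctrl.read_state()['force']
for z in np.r_[np.arange(.057,.0375,-.002),np.arange(.0375,.0355,-.0005)]:
    ctrl.servo_line(np.r_[nest(x,y),z],vel=.05);s=ctrl.read_state();f=s['force']-f0
    print(round(z,4),round(s['eef_pos'][2],4),f.round(1),s['moment'].round(2),round(s['opening'],4))
    if f[2]>8: break
print(s['time'])
E
python3 ins.py
```

```text
0.057 0.058 [ 0.2 -0.8  2.7] [-1.66 -0.3  -0.07] 0.011
0.055 0.0563 [ 0.1 -1.3  3.1] [-1.59 -0.22 -0.07] 0.011
0.053 0.0544 [-0.7 -0.   4. ] [-1.64 -0.26 -0.  ] 0.0107
0.051 0.0524 [ 0.3 -1.1  4.3] [-1.61 -0.21 -0.11] 0.0107
0.049 0.0504 [-0.7 -1.9  5.2] [-1.57 -0.29 -0.05] 0.0108
0.047 0.0484 [ 1.2 -1.1  5.2] [-1.58 -0.28 -0.06] 0.0107
0.045 0.0465 [ 0.2 -1.5  4.9] [-1.63 -0.29 -0.06] 0.0111
0.043 0.0445 [ 0.9 -0.7  4.7] [-1.58 -0.34 -0.08] 0.0106
0.041 0.0424 [ 0. -1.  6.] [-1.66 -0.3  -0.06] 0.0108
0.039 0.0405 [ 0.2 -1.5  4.8] [-1.62 -0.35 -0.03] 0.0108
0.0375 0.039 [-0.5 -2.1  5. ] [-1.53 -0.34 -0.03] 0.0106
0.037 0.0386 [-0.6 -2.   7.6] [-1.59 -0.16 -0.05] 0.0105
0.0365 0.0382 [-0.5 -0.3  7.4] [-1.62 -0.09 -0.06] 0.0107
0.036 0.0381 [-1.6 -1.2 11.3] [-1.65  0.15 -0.05] 0.0104
40.525
```

```bash
python3 - <<'E'
from h import *
ctrl.open_gripper();s=ctrl.read_state();print(s['force'].round(1),s['time'])
ctrl.servo_line(np.r_[nest(-38,-18),.12],vel=.15)
ctrl.move_pose([.57,.06,.22],rot(NR));im,p1=shot('e1')
ctrl.move_pose([.53,.03,.22],rot(NR));im2,p2=shot('e2');print(ctrl.read_state()['time'])
K=np.array([np.r_[nest(-38+a,-18+b),.047] for a,b in((28,6),(28,-6),(-28,-6),(-28,6))])
c1=lambda p:(p[0]+p[1]@OFF,p[1])
print(project(K,c1(p1)).round(1).tolist(),project(K,c1(p2)).round(1).tolist())
z=lambda i,p:cv2.resize(i[int(p[1])-55:int(p[1])+55,int(p[0])-65:int(p[0])+65],None,fx=3,fy=3,interpolation=cv2.INTER_CUBIC)
a,b=[project(K,c1(p)).mean(0) for p in(p1,p2)];print(a,b)
cv2.imwrite('pics/z5.png',np.clip(np.hstack([z(im,a),z(im2,b)])*1.4,0,255).astype('u1'))
E
```

```text
[0.3 0.8 0.1] 41.2333
42.925
[[370.9, 252.4], [384.9, 252.4], [382.1, 311.7], [368.7, 311.7]] [[423.4, 217.5], [437.8, 217.5], [432.7, 280.2], [419.0, 280.2]]
[376.66153679 282.02997054] [428.22414016 248.84629109]
```

View pics/z5.png

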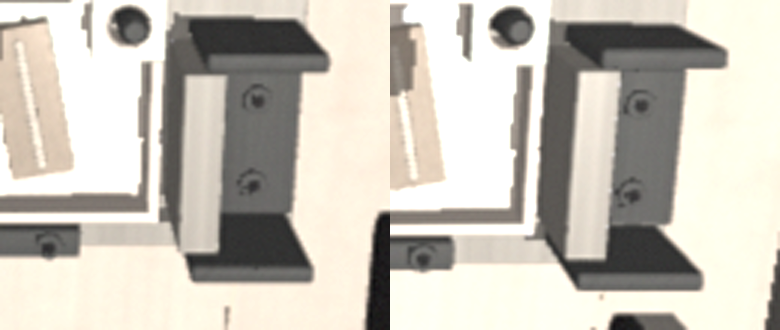

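z5: the spacer stands between the cheeks at left-crop (184-222, 75-252), at about y -19 against the stop. I'll check the tray angle, and check spacer height with a light touch from above.

```bash
python3 - <<'E'
from h import *
im=cv2.imread('pics/e1.png');q,Rr=pose('e1');ps=(q+Rr@OFF,Rr)
K=np.array([np.r_[nest(*v),.023] for v in((10,86),(10,-10),(-66,-10.5),(-66,85.5))])
t=sub(im,project(K,ps),4);T=onplane('wrist',t,.023,ps)[:,:2]-NO;c,s=np.cos(NA),np.sin(NA);print((T@np.array([[c,-s],[s,c]])*1e3).round(1).tolist())
ctrl.grab(20);R=rot(NR);n=nest(-38,-19)
ctrl.move_pose(np.r_[n,.11],R);ctrl.servo_line(np.r_[n,.066],vel=.12);ctrl.hold(.2);f0=ctrl.read_state()['force']
for z in np.arange(.063,.0545,-.001):
    ctrl.servo_line(np.r_[n,z],vel=.04);s=ctrl.read_state();f=s['force']-f0
    if f[2]>5: break
print('touch tip z',s['eef_pos'][2]-ctrl.tips_ahead,f.round(1))
ctrl.servo_line(np.r_[n,.15],vel=.2);print(ctrl.read_state()['time'])
im,p=shot('e3');cv2.imwrite('pics/top9.png',ctrl.grab_frame('top'))
ctrl.move_pose([.57,.06,.22],rot(NR));im,p=shot('e4')
a=cv2.imread('pics/e4.png')[100:340,210:450];cv2.imwrite('pics/z6.png',np.clip(cv2.resize(np.hstack([a,cv2.imread('pics/top9.png')[130:370,235:475]]),None,fx=1.66,fy=1.66)*1.3,0,255).astype('u1'))
E
```

```text
[[9.0, 86.7], [8.0, -9.9], [-64.2, -8.9], [-66.9, 86.1]]
touch tip z 0.04712305122783185 [-2.2  0.8 13. ]
47.4083
```

View pics/z6.png

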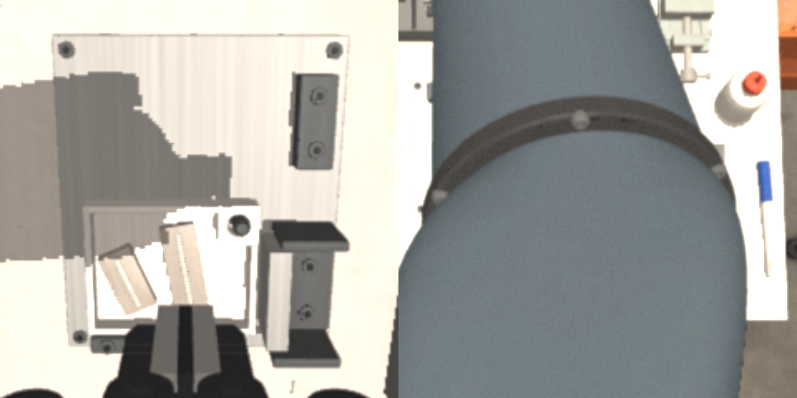

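The touch found the spacer top at 47.1 mm, so it is fully down. z6 shows the tray squared on the fence, the coupons inside, the spacer upright in the bay, and the arm clear. Handing in.

```bash
python3 -c "
from bench import ctrl
print(ctrl.finish_job(),ctrl.read_state()['time'])"
```

```text
the job is handed in; nothing more can be done
the job is handed in; nothing more can be done
```

I handed the job in with the tray turned against the fence and still on its dowel, the thin (12 mm) spacer standing fully down in the gap at the deep stop, and the coupons in the tray; no verdict came back, and I took no last look at the rack.

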